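Clamp a gearbox shaft until the knob clicks

ROBOT

A 6-joint arm with a two-finger parallel gripper is mounted at the origin on the work surface. World frame = base frame: x ahead of the robot, y to its left, z up, the work surface at z = 0. Lengths are in m, angles in rad, forces in N, time in s.
With the tool pointing down it reaches from about 0.25 to 0.775 m from the base axis. Payload 4 kg.
Tool frame: the origin (TCP) lies where the fingers leave the gripper's body, on its centre line; the fingertips stand 97 mm ahead of it and the grasp point (between the pads) lies 78 mm ahead of it; z points along the fingers, x is the direction in which the jaws open and shut, and the axes are right-handed (so a half turn about z gives the same grasp; the last joint's range is limited). The gripper opens to 94 mm and grips with 3 to 60 N. Pads are 16 mm wide; open, the fingers measure 119 mm over their backs; the gripper's body (75 mm by 177 mm) begins 78 mm behind the grasp point.
Start: joints at [1.032, 0.087, 1.371, -0, 1.684, -0.103], TCP at [0.232, 0.499, 0.303] pointing down, gripper open.
Joint ranges: [-3.1, 3.1], [-0.76, 2.03], [0.27, 2.55], [-1.08, 4.22], [0.17, 2.65], [-2.57, 2.57]. Speed limits (rad/s): [2.79, 2.79, 3.14, 3.14, 3.14, 3.14].

INTERFACE

Orientations are given as [roll, pitch, yaw] about the fixed x, y, z axes, in that order (R = Rz(yaw) Ry(pitch) Rx(roll)).
In Python, from bench import * gives the robot as it stands.
- The arm moves only by the tool jog_arm, never from a script. Its argument "moves" is a list of rows, each a list of 7 numbers: the turn, a rotation vector about the world's x, y, z in rad, then the shift along the world's x, y, z in mm, then the finger opening in mm, from 0 to 94. In form: [[rx, ry, rz, tx, ty, tz, fingers], ...]. A call has 1 to 12 rows; each row shifts and turns the commanded pose from where the row before left it; what a row does not reach is not made up. A row lasts 1/8 s, in which the tool goes at most 62.5 mm and 10.7 degrees, less where a joint would pass 70% of its speed; a pose out of reach is approached as far as the arm can. A call is refused whole if a number of a shift passes 62.5 or a number of a turn 0.188, either way. A call with a gripper value outside its range is refused whole. The fingers move at their own pace and stop on an object; the grip force is fixed at half the most. Time passes only in rows, so rows that do not move let the fingers close. It gives the time, the measured TCP pose, the force and the opening at its end, in the units of the state.
- get_obs(): the state, without advancing time (a new reading comes with each control period).
- snapshot(name): name is "scene" or "top"; returns the picture (480x640x3 uint8, red, green, blue); there is no depth.
- get_calibration(name): a dict with "camera_matrix" (3x3 intrinsics, pixels), "R" (3x3) and "t" (3): a world point X has camera coordinates R X + t. Camera axes: x right, y down, z forward; pixel columns grow to the right and rows downward; lengths in m; the calibration is good to about 2 mm. A picture is of the moment at which its call begins. get_calibration takes no time and is no camera call.
- close_job(): hands the job in, once; it reports no verdict.
Trained networks look in the newest picture that a camera, given by its name, has taken for a name from the list of things; names that differ only in an ending like _2 or _b are one class to them, and where a whole thing is asked for, a point or a joint stands for the part that bears it (a point fixed in the world has none). Each returns a list of dicts, best first, with "conf" (0 to 1); they miss things now and then, are a little off and sometimes report something else, mostly with a low value. They report only what shows in the picture. A call takes as long as a camera call.
- look_for(label, camera): "bbox" ([left, top, right, bottom] in pixels, round what is visible of it).
The state is a dict: "time": time; "joint_positions": joint angles; "qvel": joint speeds; "joint_torque": joint torques, N m; "tool_pos": TCP position; "ee_rot": TCP orientation; "wrist_force": force on the tool from outside, world axes, zero at the start; "wrist_torque": the same for the moment, N m; "width": finger opening in m.
Only numpy, scipy, OpenCV 4.12 (cv2) and the standard library are available. Lean on these libraries where they do the work, as an engineer would, in place of code of your own. Each camera call takes 0.05 s, during which the arm holds its last target.

TASK

Clamp the salvaged gearbox shaft in its V-blocks: swing the blue clamp arm home over the shaft, then turn the red torque-limiting knob clockwise until it slips with a click, and stop there - forcing it on past its few clicks would overload the shaft. Let go and move clear, leaving the shaft lying in its V-blocks and the other parts undisturbed.

Things in the scene. Friction and masses are not known exactly. Their poses are not given: they have to be found in the camera images.
- fixture: grey clamping fixture bolted to the bench: plate 210 x 270 x 12 mm, top of the plate at z = 12 mm. Origin at the bench surface straight below the middle of the shaft, z up; the shaft lies along its y axis; a dark steel post, 40 mm across, stands 100 mm from the origin along its +x axis
- vees: the two aluminium V-blocks of the fixture, 50 mm either side of its origin along its y axis (78 mm wide, about 50 mm tall); same origin and axes as the fixture. They carry the shaft
- shaft: the salvaged steel gearbox shaft lying in the V-blocks: 36 mm diameter, 257 mm long with its toothed gear, 0.65 kg; origin on its axis, midway between the V-blocks, 55 mm above the bench; its axis is its y axis. Its upper side is 73 mm above the bench
- pivot (a point): point on the vertical pivot axis of the swing arm, on top of the post, 102 mm above the bench
- swing_arm (a joint): angle of the blue swing arm (30 mm wide bar, 95 to 109 mm above the bench) about the vertical post: 0 = fully home on its stop, pointing along the fixture's -x axis, the knob above the middle of the shaft; positive = swung aside counter-clockwise seen from above, up to 1.6. It stays where it is left; about 2 N at the knob moves it
- knob_grip (a point): point on the vertical axis of the red knob, 100 mm from the pivot axis, 140 mm above the bench: a good height to grip. The knob is an upright bar 42 mm long (x axis of this frame), 14 mm thick (y), from 118 to 154 mm above the bench, on a 40 mm disc. Held by its long sides it carries the arm along. It stays at this height as it turns
- knob_top (a point): middle of the knob's top. Feel: 0.34 N m turns it while the foot runs free; once the foot presses, the torque climbs within about 0.4 rad to 0.46 N m and the limiter slips with a click: torque falls by 0.3 N m or more, the foot stops. It clicks 3 times, 0.3 rad apart, then locks solid: turning on overloads the shaft. Read at rest, torques are up to 0.3 lower; the fall shows as well
- screw (a point): point on the knob's axis on top of the arm, 109 mm above the bench. Turning the knob clockwise seen from above drives a rubber-footed spindle down out of the arm onto the shaft, 25 mm a turn; counter-clockwise raises it. The foot starts 2 to 11 mm above the shaft, different every time and not measured. The screw holds when let go
- bolt: loose steel hex bolt, 24 mm head, 37 mm tall, standing head-down on the fixture plate near its robot-side edge; origin at the centre of its underside; leave it alone
- bearing: steel bearing ring, 72 mm across, 18 mm tall, lying on the bench; origin at underside centre; leave it alone
- gear: dark steel toothed wheel 90 mm across, 34 mm tall, lying on the bench; origin at underside centre; leave it alone
- grease_tin: yellow tin, 72 mm across, 85 mm tall, standing on the bench; origin at underside centre; leave it alone
- spanner: steel spanner, 190 mm long, lying on the bench; leave it alone
- hub: steel wheel hub, 100 mm flange, 50 mm tall, on the bench; origin at underside centre; leave it alone

How it is judged:
By the outcome, as a careful person would: the job done as asked, in the order asked, and still so for the second after the job is handed in, with the robot touching nothing.
It also fails if it takes over 67 s, if anything falls off the work surface, if the arm or the gripper's body presses on something with over 40 N, if the wrist force passes 120 N, or if a joint passes its speed limit or range.

## Working session

There is one attempt and no reset: what is moved stays moved. The work goes in short steps, Python scripts to look and compute and a tool call to move; the robot and the scene stay as the last step left them, time stands still between calls to the robot, and variables do not carry over. Pictures are saved under pics/ and viewed, and the job is handed in when it is done.

Besides the shell and the picture viewer there is one more tool, called after ">>>" by a JSON object that holds its "op" and its "data". jog_arm: Moves the arm, as the interface text tells. Its arguments: {"type":"object","properties":{"moves":{"type":"array","items":{"type":"array","items":{"type":"number"}}}},"required":["moves"]}

```bash
mkdir -p pics
cat > h.py <<'E'
from bench import *
import numpy as np, cv2
def snap(c,n):
    im=snapshot(c); cv2.imwrite(f'pics/{n}.png',im[:,:,::-1]); return im
def ray(c,u,v,z):
    k=get_calibration(c);K=np.array(k['camera_matrix']);R=np.array(k['R']);t=np.array(k['t'])
    d=R.T@np.linalg.solve(K,[u,v,1.]);o=-R.T@t
    return o+d*(z-o[2])/d[2]
def proj(c,X):
    k=get_calibration(c);p=np.array(k['camera_matrix'])@(np.array(k['R'])@np.array(X)+np.array(k['t']));return p[:2]/p[2]
E
python3 - <<'E'
from h import *
np.set_printoptions(precision=3,suppress=True)
for c in ('scene','top'):
    snap(c,c+'0'); k=get_calibration(c); print(c,-np.array(k['R']).T@np.array(k['t']))
    for n in ('knob_grip','swing_arm','fixture','shaft','pivot','bolt','vees'):
        print(n,[(np.round(d['bbox']),round(d['conf'],2)) for d in look_for(n,c)[:2]])
print(get_obs())
E
```

```text
scene [ 1.421 -0.066  0.944]
knob_grip [(array([312., 245., 330., 265.]), 0.63), (array([506., 301., 534., 323.]), 0.2)]
swing_arm []
fixture [(array([284., 247., 418., 332.]), 0.81)]
shaft [(array([296., 242., 397., 281.]), 0.96)]
pivot [(array([286., 240., 416., 332.]), 0.58)]
bolt []
vees [(array([319., 248., 374., 292.]), 0.52)]
top [ 0.307 -0.019  1.191]
knob_grip [(array([310., 213., 319., 228.]), 0.69), (array([270., 194., 324., 230.]), 0.4)]
swing_arm [(array([267., 192., 321., 234.]), 0.7)]
fixture [(array([231., 186., 343., 284.]), 0.75)]
shaft [(array([239., 228., 339., 265.]), 0.86)]
pivot [(array([229., 185., 349., 286.]), 0.86)]
bolt [(array([301., 256., 308., 267.]), 0.5)]
vees [(array([263., 225., 321., 265.]), 0.76), (array([132., 182., 158., 208.]), 0.7)]
{'time': 0.8, 'joint_positions': array([ 1.032,  0.087,  1.371, -0.   ,  1.684, -0.103]), 'qvel': array([-0.001, -0.001,  0.001,  0.   ,  0.002,  0.001]), 'joint_torque': array([  0.   , -34.   , -30.258,   0.072,   0.023,  -0.   ]), 'tool_pos': array([0.232, 0.499, 0.303]), 'ee_rot': array([ 3.142, -0.   ,  1.135]), 'wrist_force': array([ 0.247,  0.427, -0.168]), 'wrist_torque': array([-0.031, -0.034, -0.001]), 'width': 0.09397909693295298}
```

Run:
```python
import cv2
a=cv2.imread('pics/top0.png');cv2.imwrite('pics/top0c.png',cv2.resize(a[165:305,200:370],None,fx=4.5,fy=4.2,interpolation=cv2.INTER_CUBIC))
b=cv2.imread('pics/scene0.png');cv2.imwrite('pics/sc0c.png',cv2.resize(b[220:350,270:440],None,fx=4.5,fy=4.5,interpolation=cv2.INTER_CUBIC))
```

```text
(no output)
```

View pics/top0c.png

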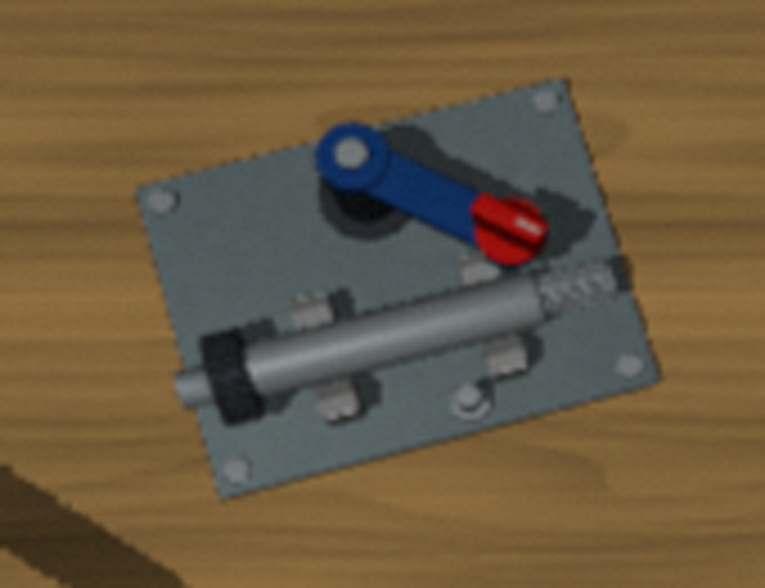

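View pics/sc0c.png

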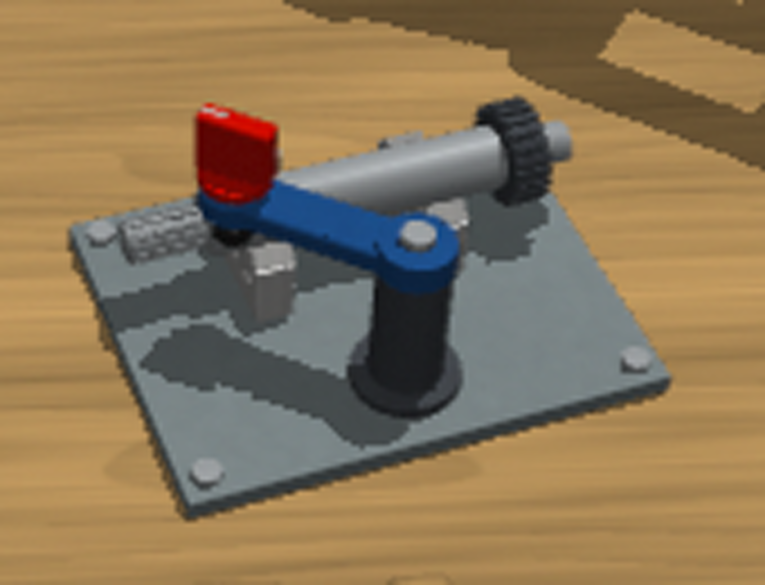

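View pics/top0.png

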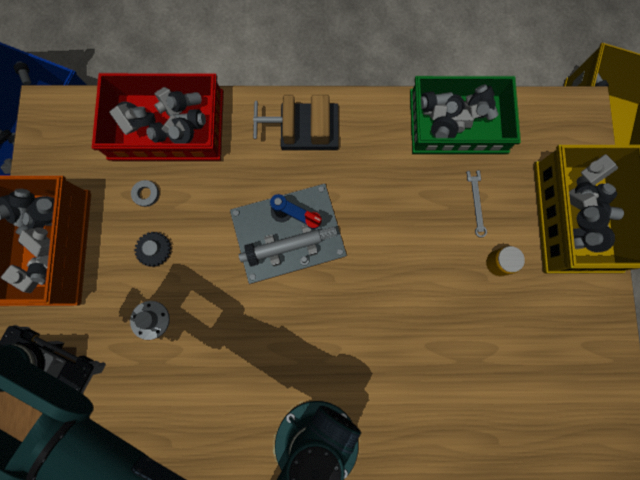

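View pics/scene0.png

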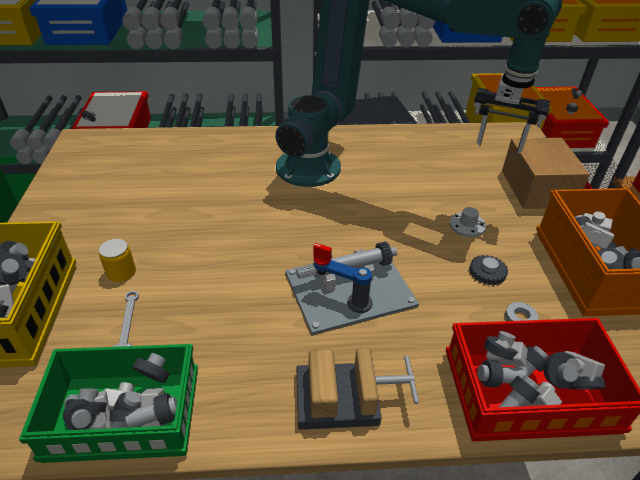

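Both views are clear. In the top view the pivot is near (278,201), the knob near (313,219), the plate corners are sharp, and the bolt is near (304,260).

Run:
```python
from h import *
np.set_printoptions(precision=4,suppress=True)
T=lambda u,v:(u/4.5+200,v/4.2+165)
S=lambda u,v:(u/4.5+270,v/4.5+220)
tc=[T(*p) for p in [(138,187),(565,80),(660,380),(222,497)]]
P=np.array([ray('top',*p,0.012) for p in tc])
print(P, P.mean(0)); print([np.linalg.norm(P[i]-P[(i+1)%4]) for i in range(4)])
a=P[0]-P[1]; b=P[2]-P[3]; ya=P[0]-P[1]+P[3]-P[2]; yaw=np.arctan2(-ya[0],ya[1]); print('yaw',yaw)
for sc,p in [('S',S(188,518)),('S',S(70,228)),('S',S(670,380))]: print(ray('scene',*p,.012))
print('pivot top',ray('top',*T(351,152),.112),'scene',ray('scene',*S(418,234),.115))
print('knob top',ray('top',*T(480,200),.154),ray('top',*T(542,233),.154), ray('scene',*S(203,108),.154),ray('scene',*S(275,127),.154))
# hi: red mask
for c in('top','scene'):
    im=cv2.imread(f'pics/{c}0.png').astype(int)
    m=(im[:,:,2]>90)&(im[:,:,1]<60)&(im[:,:,0]<60)
    y,x=np.nonzero(m); r=(x>300)&(x<340)&(y>200)&(y<280); print(c,x[r].min(),x[r].max(),y[r].min(),y[r].max())
print('bolt',ray('top',*T(468,398),.049))
ph=yaw
for d in (0,):
    x=np.array([np.cos(yaw),np.sin(yaw)])
    pv=ray('top',*T(351,152),.112)[:2]; print('origin from pivot',pv-.1*x, 'plate', P.mean(0))
```

```text
[[ 0.6021  0.2312  0.012 ]
 [ 0.6737 -0.0267  0.012 ]
 [ 0.4753 -0.0824  0.012 ]
 [ 0.4019  0.1752  0.012 ]] [0.5382 0.0743 0.012 ]
[np.float64(0.2676021804963356), np.float64(0.20614102565271117), np.float64(0.26787957891436265), np.float64(0.20788886906903267)]
yaw 0.2742901441770134
[ 0.6858 -0.0221  0.012 ]
[ 0.4792 -0.0778  0.012 ]
[0.6063 0.236  0.012 ]
pivot top [0.5983 0.0929 0.112 ] scene [0.5949 0.0961 0.115 ]
knob top [0.5587 0.0197 0.154 ] [ 0.5394 -0.0132  0.154 ] [ 0.5402 -0.0085  0.154 ] [0.5558 0.0265 0.154 ]
top 305 320 211 227
scene 314 331 243 264
bolt [0.4591 0.0299 0.049 ]
origin from pivot [0.502  0.0658] plate [0.5382 0.0743 0.012 ]
```

>>> {"op": "jog_arm", "data": {"moves": [[0,0,-0.1333,26.4,-41.1,0,60],[0,0,-0.1333,26.4,-41.1,0,60],[0,0,-0.1333,26.4,-41.1,0,60],[0,0,-0.1333,26.4,-41.1,0,60],[0,0,-0.1333,26.4,-41.1,0,60],[0,0,-0.1333,26.4,-41.1,0,60],[0,0,-0.1333,26.4,-41.1,0,60],[0,0,-0.1333,26.4,-41.1,0,60],[0,0,-0.1333,26.4,-41.1,0,60],[0,0,-0.1333,26.4,-41.1,-12,60],[0,0,-0.1333,26.4,-41.1,-12,60],[0,0,-0.1333,26.4,-41.1,-12,60]]}}

```text
time: 2.3
tool_pos: [0.5497, 0.0039, 0.2666]
ee_rot: [-3.141, -0.001, -0.469]
wrist_force: [0.6, 0.5, 0.3]
width: 0.0602
```

>>> {"op": "jog_arm", "data": {"moves": [[0,0,0,0,0,0,60],[0,0,0,0,0,0,60]]}}

```text
time: 2.55
tool_pos: [0.5488, 0.0056, 0.2667]
ee_rot: [-3.141, 0.001, -0.464]
wrist_force: [0.1, -0.7, 0.4]
width: 0.0598
```

Run:
```python
from h import *
a=snap('scene','s1');cv2.imwrite('pics/s1c.png',cv2.resize(a[150:300,250:420,::-1],None,fx=4,fy=4,interpolation=cv2.INTER_CUBIC))
o=get_obs();print(o)
p=o['tool_pos'];print(proj('scene',[p[0],p[1],.17]),proj('scene',[p[0],p[1],.154]))
```

```text
{'time': 2.6, 'joint_positions': array([-9.23540151e-02,  9.37526440e-02,  1.43379841e+00,  4.81141335e-04,
        1.61354952e+00,  3.70916029e-01]), 'qvel': array([ 0.01597508, -0.01346567,  0.0003756 , -0.00124698,  0.00077233,
        0.00124574]), 'joint_torque': array([-5.64319175e-01, -3.33946431e+01, -2.98514754e+01,  4.02999914e-02,
       -2.71093345e-02, -8.20063851e-04]), 'tool_pos': array([0.54874905, 0.00614083, 0.26719465]), 'ee_rot': array([-3.14096628e+00, -2.84386944e-04, -4.63249451e-01]), 'wrist_force': array([ 0.75207859,  0.17742184, -0.52444696]), 'wrist_torque': array([-0.08532995,  0.1061438 , -0.05520279]), 'width': 0.0599403278169431}
[321.98775966 241.02053732] [321.83603776 246.35999234]
```

View pics/s1c.png

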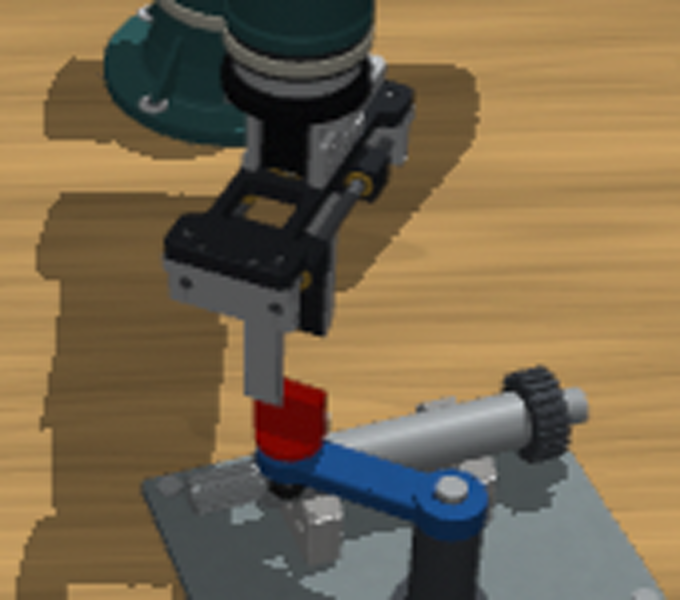

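The front finger is at (264,390) in the crop, in front of the knob at (290,420). The alignment fits, so I'll descend and close.

>>> {"op": "jog_arm", "data": {"moves": [[0,0,0,0,0,-15,60],[0,0,0,0,0,-15,60],[0,0,0,0,0,-15,60],[0,0,0,0,0,0,60],[0,0,0,0,0,0,40],[0,0,0,0,0,0,20],[0,0,0,0,0,0,10],[0,0,0,0,0,0,5],[0,0,0,0,0,0,5]]}}

```text
time: 3.72
tool_pos: [0.5489, 0.0054, 0.2219]
ee_rot: [-3.142, -0.0, -0.465]
wrist_force: [3.1, -0.5, 0.9]
width: 0.0139
```

Run:
```python
from h import *
a=snap('scene','s2');cv2.imwrite('pics/s2c.png',cv2.resize(a[150:300,250:420,::-1],None,fx=4,fy=4,interpolation=cv2.INTER_CUBIC))
o=get_obs();print(o['wrist_force'],o['wrist_torque'],o['tool_pos'],o['width'],o['ee_rot'])
```

```text
[ 0.293022   -0.56556554  0.49380673] [-0.08227862 -0.01960437 -0.21094073] [0.54910855 0.00532018 0.22189151] 0.013604501700790883 [-3.14148113e+00 -6.67035625e-04 -4.65135833e-01]
```

View pics/s2c.png

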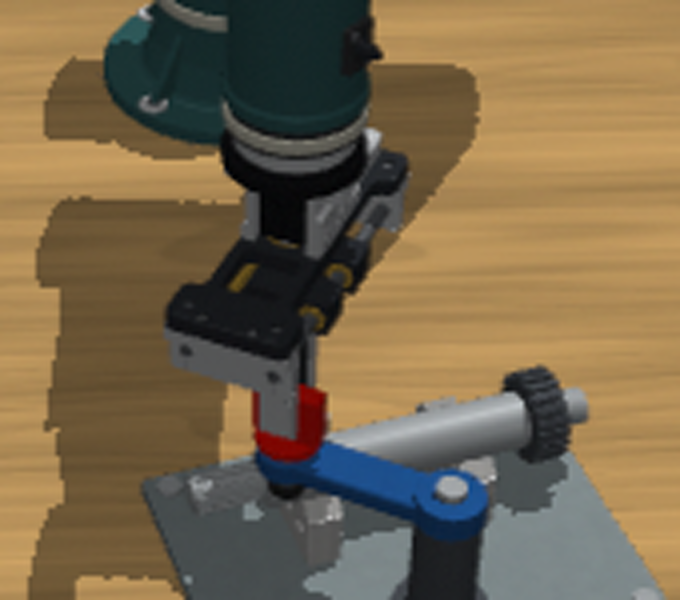

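Run:
```python
import numpy as np
a=-2.065;d=-0.0668;r=101
for i in range(13):
    print(i,[round(r*(np.cos(a+d)-np.cos(a)),1),round(r*(np.sin(a+d)-np.sin(a)),1)]); a+=d
```

```text
0 [np.float64(-5.8), np.float64(3.4)]
1 [np.float64(-5.6), np.float64(3.8)]
2 [np.float64(-5.3), np.float64(4.1)]
3 [np.float64(-5.0), np.float64(4.5)]
4 [np.float64(-4.7), np.float64(4.8)]
5 [np.float64(-4.4), np.float64(5.1)]
6 [np.float64(-4.0), np.float64(5.4)]
7 [np.float64(-3.7), np.float64(5.7)]
8 [np.float64(-3.3), np.float64(5.9)]
9 [np.float64(-2.9), np.float64(6.1)]
10 [np.float64(-2.5), np.float64(6.3)]
11 [np.float64(-2.0), np.float64(6.4)]
12 [np.float64(-1.6), np.float64(6.5)]
```

>>> {"op": "jog_arm", "data": {"moves": [[0,0,-0.0668,-5.8,3.4,0,5],[0,0,-0.0668,-5.6,3.8,0,5],[0,0,-0.0668,-5.3,4.1,0,5],[0,0,-0.0668,-5.0,4.5,0,5],[0,0,-0.0668,-4.7,4.8,0,5],[0,0,0,0,0,0,5]]}}

```text
time: 4.53
tool_pos: [0.5225, 0.0258, 0.2219]
ee_rot: [3.141, -0.001, -0.798]
wrist_force: [-0.4, -1.0, 0.5]
width: 0.0139
```

Run:
```python
from h import *
o=get_obs();print(o['wrist_force'],o['wrist_torque'],o['tool_pos'],o['width'],o['ee_rot'])
```

```text
[-0.38350828 -0.98596301  0.51460486] [-0.27436764  0.17216697 -0.23223317] [0.52249577 0.02578334 0.22187625] 0.013893079609580864 [ 3.14123812e+00 -8.15067352e-04 -7.98196719e-01]
```

>>> {"op": "jog_arm", "data": {"moves": [[0,0,-0.0668,-4.4,5.1,0,5],[0,0,-0.0668,-4.0,5.4,0,5],[0,0,-0.0668,-3.7,5.7,0,5],[0,0,-0.0668,-3.3,5.9,0,5],[0,0,-0.0668,-2.9,6.1,0,5],[0,0,0,0,0,0,5]]}}

```text
time: 5.28
tool_pos: [0.504, 0.054, 0.2219]
ee_rot: [3.141, -0.0, -1.131]
wrist_force: [-1.4, -1.9, 2.8]
width: 0.0137
```

>>> {"op": "jog_arm", "data": {"moves": [[0,0,-0.0668,-2.5,6.3,0,5],[0,0,0,0,0,0,5]]}}

```text
time: 5.52
tool_pos: [0.5015, 0.0602, 0.2218]
ee_rot: [3.14, -0.0, -1.198]
wrist_force: [-2.8, -3.2, 1.5]
width: 0.0139
```

>>> {"op": "jog_arm", "data": {"moves": [[0,0,-0.033,-1.1,3.2,0,5],[0,0,0,0,0,0,5]]}}

```text
time: 5.78
tool_pos: [0.5006, 0.0631, 0.2218]
ee_rot: [3.141, -0.001, -1.231]
wrist_force: [-2.5, -3.4, 1.8]
width: 0.0141
```

Run:
```python
from h import *
o=get_obs();print(o['wrist_force'],o['wrist_torque'],o['tool_pos'],o['width'],o['ee_rot'])
```

```text
[-2.53625642 -3.37018776  1.76398268] [-0.79069547  0.54285604 -0.17264951] [0.50055318 0.06308471 0.22182722] 0.014059175209489868 [ 3.14053090e+00 -9.35780929e-04 -1.23082210e+00]
```

>>> {"op": "jog_arm", "data": {"moves": [[0,0,-0.02,-0.6,2.0,0,5],[0,0,0,0,0,0,5]]}}

```text
time: 6.02
tool_pos: [0.4999, 0.0652, 0.2218]
ee_rot: [3.141, -0.001, -1.252]
wrist_force: [-3.4, -4.0, 3.5]
width: 0.0136
```

>>> {"op": "jog_arm", "data": {"moves": [[0,0,-0.02,-0.5,2.0,0,5],[0,0,0,0,0,0,5]]}}

```text
time: 6.28
tool_pos: [0.4993, 0.0672, 0.2218]
ee_rot: [3.14, -0.001, -1.272]
wrist_force: [-2.7, -4.7, 4.0]
width: 0.0139
```

>>> {"op": "jog_arm", "data": {"moves": [[0,0,-0.02,-0.5,2.0,0,5],[0,0,0,0,0,0,5]]}}

```text
time: 6.52
tool_pos: [0.4992, 0.0678, 0.2218]
ee_rot: [3.14, -0.005, -1.291]
wrist_force: [-2.1, -8.4, 2.6]
width: 0.0133
```

>>> {"op": "jog_arm", "data": {"moves": [[0,0,0,0,1.5,0,5],[0,0,0,0,0,0,5]]}}

```text
time: 6.78
tool_pos: [0.4992, 0.0682, 0.2218]
ee_rot: [3.139, -0.007, -1.292]
wrist_force: [-1.9, -12.0, 3.2]
width: 0.0139
```

Run:
```python
from h import *
o=get_obs();print(o['wrist_force'],o['wrist_torque'],o['tool_pos'],o['width'],o['ee_rot'],o['joint_positions'])
a=snap('top','t3');cv2.imwrite('pics/t3c.png',cv2.resize(a[165:305,200:370,::-1],None,fx=4,fy=4,interpolation=cv2.INTER_CUBIC))
a=snap('scene','s3');cv2.imwrite('pics/s3c.png',cv2.resize(a[150:300,250:420,::-1],None,fx=4,fy=4,interpolation=cv2.INTER_CUBIC))
```

```text
[ -1.91125263 -12.01224125   3.1888924 ] [-2.30896717  0.57062895  0.06517105] [0.49919306 0.06823533 0.22183877] 0.01392615013398479 [ 3.13929987 -0.00736285 -1.29189272] [ 0.02717128  0.0155975   1.60666712 -0.00771193  1.51971615  1.31946769]
```

View pics/s3c.png

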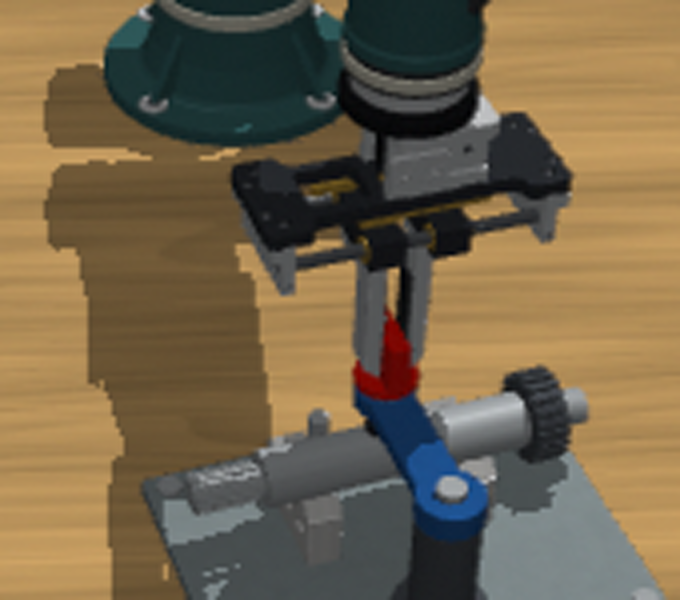

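>>> {"op": "jog_arm", "data": {"moves": [[0,0,0,0,-2,0,5],[0,0,0,0,0,0,5],[0,0,0,0,0,0,30],[0,0,0,0,0,0,60],[0,0,0,0,0,0,60],[0,0,0,0,0,20,60],[0,0,0,0,0,25,60],[0,0,0,0,0,0,60]]}}

```text
time: 7.88
tool_pos: [0.5001, 0.0696, 0.2689]
ee_rot: [-3.137, -0.001, -1.292]
wrist_force: [0.3, 0.0, -0.3]
width: 0.0598
```

>>> {"op": "jog_arm", "data": {"moves": [[0,0,0.1745,0,0,0,60],[0,0,0.1745,0,0,0,60],[0,0,0.1745,0,0,0,60],[0,0,0.1745,0,0,0,60],[0,0,0.1745,0,0,0,60],[0,0,0.1745,0,0,0,60],[0,0,0.1745,0,0,0,60],[0,0,0.1745,0,0,0,60],[0,0,0.1745,0,0,0,60]]}}

```text
time: 9.0
tool_pos: [0.4987, 0.0694, 0.265]
ee_rot: [-3.141, 0.002, 0.284]
wrist_force: [-0.0, 0.6, 0.2]
width: 0.0599
```

>>> {"op": "jog_arm", "data": {"moves": [[0,0,0.1745,0,0,0,60],[0,0,0.1745,0,0,0,60],[0,0,0.1745,0,0,0,60],[0,0,0.1745,0,0,0,60],[0,0,0.1745,0,0,0,60],[0,0,0.1745,0,0,0,60],[0,0,0.1745,0,0,0,60],[0,0,0.1745,0,0,0,60],[0,0,0.1745,0,0,0,60],[0,0,0,0,0,0,60]]}}

```text
time: 10.25
tool_pos: [0.4987, 0.0694, 0.2653]
ee_rot: [-3.14, -0.001, 1.847]
wrist_force: [-0.5, -0.4, -0.3]
width: 0.0599
```

Run:
```python
from h import *
np.set_printoptions(precision=4,suppress=True)
o=get_obs();print(o['wrist_force'],o['wrist_torque'],o['tool_pos'],o['width'],o['ee_rot'],o['joint_positions'])
a=snap('scene','s4');cv2.imwrite('pics/s4c.png',cv2.resize(a[190:280,300:400,::-1],None,fx=6.5,fy=6.5,interpolation=cv2.INTER_CUBIC))
for X in ([.501,.067,.118],[.4992,.067,.118],[.501,.067,.154],[.4992,.067,.154],[.597,.0945,.112]): print(X,(proj('scene',X)-[300,190])*6.5)
```

```text
[-0.537  -0.3921 -0.3161] [0.0338 0.0103 0.0661] [0.4987 0.0694 0.2653] 0.05985853090328235 [-3.1398 -0.0009  1.847 ] [ 0.0254 -0.005   1.5402  0.0005  1.6083 -1.8216]
[0.501, 0.067, 0.118] [298.4038 347.3165]
[0.4992, 0.067, 0.118] [297.9202 344.026 ]
[0.501, 0.067, 0.154] [303.6391 272.0214]
[0.4992, 0.067, 0.154] [303.1403 268.7478]
[0.597, 0.0945, 0.112] [404.1709 543.5865]
```

View pics/s4c.png

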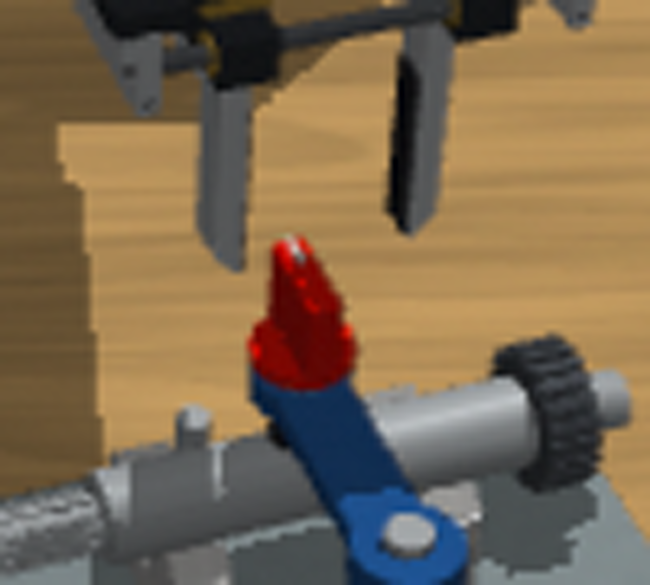

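The clamp arm lies over the shaft, with the knob disc near (303,350) and the bar top near (306,267) in the crop. The fingers straddle the knob half a turn round. The knob axis is about (0.4995, 0.068), so I'll re-grip there.

>>> {"op": "jog_arm", "data": {"moves": [[0,0,0,0.8,-1.2,-14,60],[0,0,0,0,0,-14,60],[0,0,0,0,0,-15,60],[0,0,0,0,0,0,60],[0,0,0,0,0,0,40],[0,0,0,0,0,0,20],[0,0,0,0,0,0,5],[0,0,0,0,0,0,5],[0,0,0,0,0,0,5]]}}

```text
time: 11.42
tool_pos: [0.5, 0.0676, 0.2239]
ee_rot: [3.141, 0.001, 1.848]
wrist_force: [1.9, -5.8, 0.9]
width: 0.0141
```

```bash
cat > o.py <<'E'
from h import *
np.set_printoptions(precision=3,suppress=True)
o=get_obs();print('t',round(o['time'],2),'F',o['wrist_force'],'T',o['wrist_torque'],o['tool_pos'],round(o['width']*1e3,2),'yaw',round(o['ee_rot'][2],3),'j6',o['joint_positions'][5].round(3),'jt6',o['joint_torque'][5].round(3))
E
python3 o.py
```

```text
t 11.43 F [ 1.938 -5.786  0.902] T [-0.762 -0.186 -0.033] [0.5   0.068 0.224] 14.14 yaw 1.848 j6 -1.826 jt6 -0.032
```

>>> {"op": "jog_arm", "data": {"moves": [[0,0,-0.1,0,0,0,5]]}}

```text
time: 11.55
tool_pos: [0.5001, 0.0676, 0.2239]
ee_rot: [3.141, 0.001, 1.747]
wrist_force: [0.1, -1.5, 0.5]
width: 0.014
```

```bash
python3 o.py
```

```text
t 11.55 F [ 0.053 -1.502  0.486] T [-0.171 -0.037  0.302] [0.5   0.068 0.224] 14.04 yaw 1.747 j6 -1.724 jt6 -0.455
```

>>> {"op": "jog_arm", "data": {"moves": [[0,0,-0.1,0,0,0,5],[0,0,-0.1,0,0,0,5]]}}

```text
time: 11.8
tool_pos: [0.5001, 0.0676, 0.2239]
ee_rot: [3.141, 0.001, 1.546]
wrist_force: [-0.2, -1.6, 0.8]
width: 0.0142
```

```bash
python3 o.py
```

```text
t 11.8 F [-0.241 -1.6    0.844] T [-0.144 -0.061  0.328] [0.5   0.068 0.224] 14.16 yaw 1.546 j6 -1.523 jt6 -0.32
```

>>> {"op": "jog_arm", "data": {"moves": [[0,0,-0.1,0,0,0,5]]}}

```text
time: 11.92
tool_pos: [0.5001, 0.0676, 0.2239]
ee_rot: [3.141, 0.001, 1.446]
wrist_force: [0.5, -1.2, 0.4]
width: 0.0142
```

```bash
python3 o.py
```

```text
t 11.93 F [ 0.534 -1.233  0.368] T [-0.22  -0.085  0.354] [0.5   0.068 0.224] 14.21 yaw 1.446 j6 -1.423 jt6 -0.32
```

>>> {"op": "jog_arm", "data": {"moves": [[0,0,-0.1,0,0,0,5]]}}

```text
time: 12.05
tool_pos: [0.5001, 0.0676, 0.2239]
ee_rot: [3.141, 0.001, 1.346]
wrist_force: [0.2, -1.6, -0.4]
width: 0.0138
```

```bash
python3 o.py
```

```text
t 12.05 F [ 0.217 -1.642 -0.421] T [-0.242 -0.07   0.315] [0.5   0.068 0.224] 13.84 yaw 1.346 j6 -1.323 jt6 -0.32
```

>>> {"op": "jog_arm", "data": {"moves": [[0,0,-0.1,0,0,0,5]]}}

```text
time: 12.18
tool_pos: [0.5001, 0.0676, 0.2239]
ee_rot: [3.141, 0.001, 1.246]
wrist_force: [-0.5, -1.0, 0.6]
width: 0.0136
```

```bash
python3 o.py
```

```text
t 12.18 F [-0.458 -0.98   0.572] T [-0.202 -0.123  0.358] [0.5   0.068 0.224] 13.59 yaw 1.246 j6 -1.223 jt6 -0.32
```

>>> {"op": "jog_arm", "data": {"moves": [[0,0,-0.1,0,0,0,5]]}}

```text
time: 12.3
tool_pos: [0.5001, 0.0677, 0.224]
ee_rot: [3.14, 0.001, 1.146]
wrist_force: [0.0, -1.3, 0.3]
width: 0.0139
```

```bash
python3 o.py
```

```text
t 12.3 F [ 0.041 -1.28   0.311] T [-0.174 -0.126  0.352] [0.5   0.068 0.224] 13.93 yaw 1.146 j6 -1.124 jt6 -0.289
```

>>> {"op": "jog_arm", "data": {"moves": [[0,0,-0.08,0,0,0,5]]}}

```text
time: 12.42
tool_pos: [0.5001, 0.0676, 0.224]
ee_rot: [3.14, 0.0, 1.067]
wrist_force: [0.5, -1.8, 0.4]
width: 0.0138
```

```bash
python3 o.py
```

```text
t 12.43 F [ 0.549 -1.785  0.367] T [-0.18  -0.052  0.39 ] [0.5   0.068 0.224] 13.8 yaw 1.067 j6 -1.044 jt6 -0.085
```

>>> {"op": "jog_arm", "data": {"moves": [[0,0,-0.08,0,0,0,5]]}}

```text
time: 12.55
tool_pos: [0.5001, 0.0677, 0.2241]
ee_rot: [3.14, 0.0, 0.987]
wrist_force: [0.5, -1.6, 0.8]
width: 0.0136
```

```bash
python3 o.py
```

```text
t 12.55 F [ 0.472 -1.64   0.768] T [-0.256 -0.021  0.451] [0.5   0.068 0.224] 13.63 yaw 0.987 j6 -0.964 jt6 -0.071
```

>>> {"op": "jog_arm", "data": {"moves": [[0,0,-0.05,0,0,0,5]]}}

```text
time: 12.68
tool_pos: [0.5001, 0.0677, 0.2241]
ee_rot: [3.14, 0.0, 0.938]
wrist_force: [0.4, -1.1, 1.3]
width: 0.014
```

```bash
python3 o.py
```

```text
t 12.68 F [ 0.356 -1.143  1.304] T [-0.249 -0.037  0.494] [0.5   0.068 0.224] 13.98 yaw 0.938 j6 -0.915 jt6 0.181
```

>>> {"op": "jog_arm", "data": {"moves": [[0,0,-0.05,0,0,0,5]]}}

```text
time: 12.8
tool_pos: [0.5001, 0.0677, 0.2241]
ee_rot: [3.14, 0.0, 0.888]
wrist_force: [-0.1, -1.1, 2.5]
width: 0.0139
```

```bash
python3 o.py
```

```text
t 12.8 F [-0.112 -1.144  2.486] T [-0.161 -0.049  0.135] [0.5   0.068 0.224] 13.91 yaw 0.888 j6 -0.865 jt6 -0.199
```

The torque fell from 0.49 to 0.135 N m, which is the click. I'll stop turning, release and move clear.

>>> {"op": "jog_arm", "data": {"moves": [[0,0,0,0,0,0,5],[0,0,0,0,0,0,25],[0,0,0,0,0,0,50],[0,0,0,0,0,0,60],[0,0,0,0,0,0,60],[0,0,0,0,0,20,60],[0,0,0,0,0,30,60],[0,0,0,0,0,40,60],[0,0,0,-20,0,50,60],[0,0,0,-40,0,30,60],[0,0,0,-40,0,10,60],[0,0,0,0,0,0,60]]}}

```text
time: 14.3
tool_pos: [0.3984, 0.0682, 0.4062]
ee_rot: [3.137, -0.004, 0.889]
wrist_force: [0.8, -0.1, 0.0]
width: 0.0601
```

```bash
python3 o.py
python3 - <<'E'
from h import *
a=snap('scene','s5');cv2.imwrite('pics/s5c.png',cv2.resize(a[190:350,270:440,::-1],None,fx=4,fy=3.7,interpolation=cv2.INTER_CUBIC))
a=snap('top','t5');cv2.imwrite('pics/t5.png',a[:,:,::-1])
E
```

```text
t 14.3 F [ 0.845 -0.147  0.013] T [-0.021  0.041 -0.007] [0.398 0.068 0.406] 60.12 yaw 0.889 j6 -0.86 jt6 0.001
```

View pics/s5c.png

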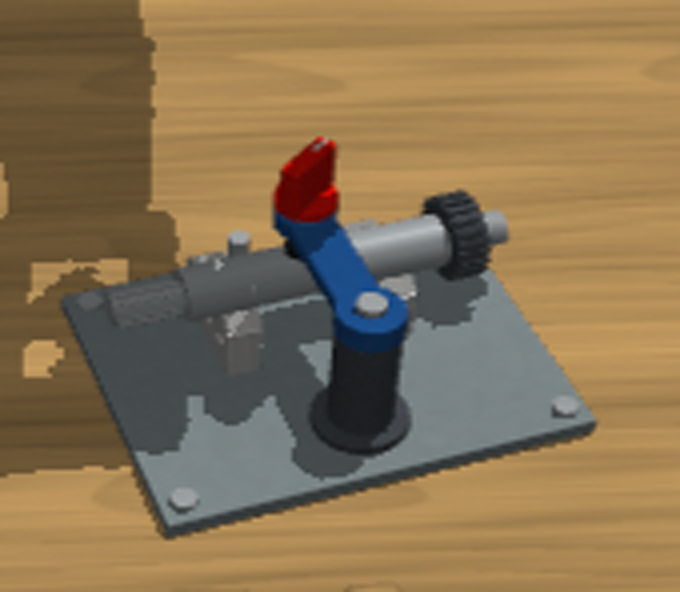

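View pics/t5.png

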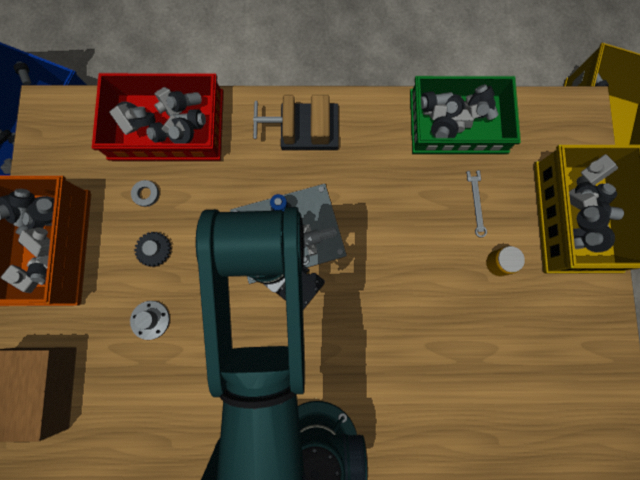

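The scene crop shows the arm over the shaft (knob near (308,180), pivot (371,303)), the shaft in its V-blocks and the bolt upright at (238,243). In the top view the bench parts sit where they were. I'll hand in.

```bash
python3 -c "
from bench import *
print(close_job())"
```

```text
the job is handed in; nothing more can be done
None
```

The shaft is clamped and the job is handed in at about 14.4 s, well inside the 67 s limit.

- **Swing arm:** I gripped the red knob and swung the blue arm round until it met its stop. At the stop, the force rose to 12 N while the tool hardly moved.
- **Knob:** I let go, took a fresh grip half a turn round and turned the knob clockwise about 0.96 rad. The torque ran at about 0.33 N m, climbed to 0.49 N m, then fell to 0.135 N m. That was the first click, and I stopped there.
- **Clear:** I opened the gripper and moved it up and back. The wrist force read close to zero after that.

In the last pictures the arm lies over the shaft, the shaft sits in its V-blocks, and the bolt still stands. The other parts are where they were. In the top view the robot hides most of the fixture, so the fixture check rests on the scene view alone. No check failed or disagreed.

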